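# Warm the coffee tumblers

## Robot

A 7-joint arm with a two-finger parallel gripper is mounted at the origin on the work surface. World frame = base frame: x ahead of the robot, y to its left, z up, the work surface at z = 0. Lengths are in m, angles in degrees, forces in N, time in s.
With the tool pointing down it reaches from about 0.425 to 0.825 m from the base axis. Payload 3.6 kg.
Tool frame: the origin (TCP) lies at the very end of the fingers, on their centre line; the grasp point (between the pads) lies ctrl.grip_point_offset behind it (ctrl.grip_point_offset is the distance from the TCP to the grasp point, in m); z points along the fingers, x is the direction in which the jaws open and shut, and the axes are right-handed (so a half turn about z gives the same grasp; the last joint's range is limited). The gripper opens to 85 mm and grips with 20 to 120 N. Pads are 22 mm wide; open, the fingers measure 114 mm over their backs; the gripper's body (76 mm by 85 mm) begins 54 mm behind the grasp point. The pads swing forward as they close: fully open they stand 13 mm farther back than shut.
Start: joints at [-64.773, 35.231, -0.722, 81.555, 0.464, 63.22, -2.315], TCP at [0.292, 0.58, 0.231] pointing down, gripper open.
Joint ranges: [-178.69, 178.69], [-17.37, 117.87], [-77.05, 75.6], [15.02, 138.74], [-78.02, 258.01], [0.78, 113.62], [-162.83, 162.83]. Speed limits (degrees/s): [159.86, 159.86, 180, 180, 180, 180, 180].

## Interface

Orientations are given as [roll, pitch, yaw] about the fixed x, y, z axes, in that order (R = Rz(yaw) Ry(pitch) Rx(roll)).
In Python, from bench import ctrl, imaging gives the robot as it stands.
- The arm moves only by the shell command python3 -m jog 'ROWS' [FORCE]. ROWS is JSON, a list of rows, each a list of 5 numbers: the opening, from 0 (shut) to 1 (fully open), then the shift along the tool's x, y, z in mm, then the turn about the tool's z in rad. In form: [[grip, tx, ty, tz, spin], ...]. A call has 1 to 20 rows; each row is the pose to reach, as a shift and turn from the pose commanded when the call began, along the tool's axes at that moment; what a row does not reach only later rows make up. A row lasts 1/8 s, in which the tool goes at most 62.5 mm and 10.7 degrees, less where a joint would pass 70% of its speed; a pose out of reach is approached as far as the arm can. A call with a gripper value outside its range is refused whole. The fingers move at their own pace and stop on an object; FORCE is the grip in N (left out, the last holds). Time passes only in rows, so rows that repeat a pose let the fingers close. It gives the time, the measured TCP pose, the force and the opening at its end, in the units of the state.
- ctrl.sense(): the state, without advancing time (a new reading comes with each control period).
- imaging.grab_frame(name): name is "scene" or "top" or "wrist"; returns a dict with "color" (480x640x3 uint8, red, green, blue), "vfov" (degrees; the focal length in pixels is half the picture's height over the tangent of half this angle, whatever the lens; pixels are square), "cx", "cy" (the principal point, pixels), "D" ([k1, k2, p1, p2, k3] as OpenCV has them; the pictures are not rectified), "cam_to_world" (4x4, takes a point from camera to world coordinates). Camera axes: x right, y down, z forward; pixel columns grow to the right and rows downward; lengths in m; the calibration is good to about 2 mm. A picture is of the moment at which its call begins. There is no depth.
- ctrl.finish_job(): hands the job in, once; it reports no verdict.
The state is a dict: "time": time; "qpos": joint angles; "joint_velocities": joint speeds; "joint_efforts": joint torques, N m; "tool_pos": TCP position; "tcp_rot": TCP orientation; "force": force on the tool from outside, world axes, zero at the start; "wrist_torque": the same for the moment, N m; "grip_width": finger opening in m.
Only numpy, scipy, OpenCV 4.12 (cv2) and the standard library are available. Lean on these libraries where they do the work, as an engineer would, in place of code of your own. Each camera call takes 0.05 s, during which the arm holds its last target. There are 200 camera calls.

## Task

Take every open steel tumbler out of the wooden tray, leaving the other things in it, and stand each upright, wholly on a heating place of its own on the warmer. When all are loaded, set the four little switches fully over so that just the places with a tumbler are on and the empty ones off (same left-to-right order). Last, turn the inner heat knob until its pointer is at the white tick, without shifting the outer timer knob; leave everything else on the counter alone.

Things in the scene. Friction and masses are not known exactly. Their poses are not given: they have to be found in the camera images.
- warmer: fixed electric tumbler warmer, steel slab 230 mm deep (x) by 380 mm wide (y), flat top 40 mm above the counter; origin under its centre, +x to its back (away from the robot), +y to its left as seen from the robot. At the back a row of four dark round heating places 68 mm in diameter, flush; in front four switches (left) and two concentric knobs (right)
- place1 (a point): centre of the leftmost (most +y) heating place, at the level of the top; the places are 80 mm apart; axes as the warmer's
- place2 (a point): centre of the second from left heating place, at the level of the top; the places are 80 mm apart; axes as the warmer's
- place3 (a point): centre of the third from left heating place, at the level of the top; the places are 80 mm apart; axes as the warmer's
- place4 (a point): centre of the rightmost heating place, at the level of the top; the places are 80 mm apart; axes as the warmer's
- sw1 (a joint): rocker switch of the leftmost (most +y) place; pivot at x -72, y 127 mm of the warmer. 0 = off, 0.36 = on, stays where left. On each end a block 8 mm wide (y), 10 mm long, 8 mm proud of the rocker, x 20 mm either side of the pivot: press the near block (robot side) down for on, the far one for off, about 3 N, 7 mm, to the stop. Raised block's top is 64 mm above the counter, lowered 56
- sw2 (a joint): rocker switch of the second from left place; pivot at x -72, y 99 mm of the warmer. 0 = off, 0.36 = on, stays where left. On each end a block 8 mm wide (y), 10 mm long, 8 mm proud of the rocker, x 20 mm either side of the pivot: press the near block (robot side) down for on, the far one for off, about 3 N, 7 mm, to the stop. Raised block's top is 64 mm above the counter, lowered 56
- sw3 (a joint): rocker switch of the third from left place; pivot at x -72, y 71 mm of the warmer. 0 = off, 0.36 = on, stays where left. On each end a block 8 mm wide (y), 10 mm long, 8 mm proud of the rocker, x 20 mm either side of the pivot: press the near block (robot side) down for on, the far one for off, about 3 N, 7 mm, to the stop. Raised block's top is 64 mm above the counter, lowered 56
- sw4 (a joint): rocker switch of the rightmost place; pivot at x -72, y 43 mm of the warmer. 0 = off, 0.36 = on, stays where left. On each end a block 8 mm wide (y), 10 mm long, 8 mm proud of the rocker, x 20 mm either side of the pivot: press the near block (robot side) down for on, the far one for off, about 3 N, 7 mm, to the stop. Raised block's top is 64 mm above the counter, lowered 56
- heat (a joint): inner knob (heat), rad, 0 to 2.9, grows clockwise from above; stays where left, 0.03 N m. Steel bar grip 13 mm thick, 38 mm long, from 60 to 90 mm above the counter, black line on top from the centre to the pointer end. At 0 the pointer points along the warmer's +y; at 2.0 to the raised white tick on the panel, 44 mm from the axis
- heat_grip (a point): on the knob axis, 80 mm above the counter, 10 mm below the top of the inner knob's bar; it turns with the inner knob: its own y axis is the direction of the pointer (along the bar), x is across the bar
- timer_pip (a point): point on the rim (34 mm from the axis), beside the white pointer, of the outer knob (timer): a black ribbed disc around the foot of the inner one, 72 mm in diameter, its top 54 mm above the counter; already set, turns very easily, must stay as it is
- tray: fixed shallow square wooden tray, 270 by 270 mm, rim 18 mm above the counter, floor 5 mm thick; origin under its centre
- tumbler1_mid (a point): small open steel coffee tumbler, squat straight-sided round cup 46 mm in diameter, 46 mm tall, wall 3 mm, heavy base, about 100 g, mouth up, nothing in it (interchangeable with the other tumblers; absent in some starts); this point is its centre, 23 mm above its foot; z is its axis
- tumbler2_mid (a point): small open steel coffee tumbler, squat straight-sided round cup 46 mm in diameter, 46 mm tall, wall 3 mm, heavy base, about 100 g, mouth up, nothing in it (interchangeable with the other tumblers; absent in some starts); this point is its centre, 23 mm above its foot; z is its axis
- tumbler3_mid (a point): small open steel coffee tumbler, squat straight-sided round cup 46 mm in diameter, 46 mm tall, wall 3 mm, heavy base, about 100 g, mouth up, nothing in it (interchangeable with the other tumblers; absent in some starts); this point is its centre, 23 mm above its foot; z is its axis
- tumbler4_mid (a point): small open steel coffee tumbler, squat straight-sided round cup 46 mm in diameter, 46 mm tall, wall 3 mm, heavy base, about 100 g, mouth up, nothing in it (interchangeable with the other tumblers; absent in some starts); this point is its centre, 23 mm above its foot; z is its axis
- tin1_mid (a point): lidded steel spice tin in the tray, closed, 45 mm across at the lid, 58 mm tall with a small knob on its lid; this point is its centre, 29 mm up; leave it in the tray
- tin2_mid (a point): lidded steel spice tin in the tray, closed, 45 mm across at the lid, 58 mm tall with a small knob on its lid; this point is its centre, 29 mm up; leave it in the tray
- pot_mid (a point): white ceramic pepper pot in the tray, 44 mm across at the foot, narrower above, 56 mm tall; this point is 28 mm up on its axis; leave it in the tray
- bottle: empty glass bottle, 68 mm across, 210 mm tall, origin under its centre; leave alone
- bowl: small wooden bowl, 110 mm across, 45 mm tall, origin under its centre; leave alone
- turner: steel flat turner, 280 mm long, lying on the counter; leave alone
- lighter: black push-button spark lighter, 200 mm long with its steel nose, lying on the counter; leave alone
Things that resemble listed ones, but are neither listed nor needed, are in the scene too. What is shaped like the part that bears tumbler4_mid but yellow is not meant.

How it is judged (in metres and radians):
On the way, in this order (a step that is already met when the one before it is completed fails the run):
1. every tumbler stands on a heating place ((horizontal distance between tumbler1_mid and place1 below 0.016 m or horizontal distance between tumbler1_mid and place2 below 0.016 m or horizontal distance between tumbler1_mid and place3 below 0.016 m or horizontal distance between tumbler1_mid and place4 below 0.016 m) and angle between each of tumbler1_mid, tumbler2_mid, tumbler3_mid, tumbler4_mid's own z axis and vertical below 0.12 rad and height (world z) of tumbler1_mid between 0.057 and 0.069 m and (horizontal distance between tumbler2_mid and place1 below 0.016 m or horizontal distance between tumbler2_mid and place2 below 0.016 m or horizontal distance between tumbler2_mid and place3 below 0.016 m or horizontal distance between tumbler2_mid and place4 below 0.016 m) and height (world z) of tumbler2_mid between 0.057 and 0.069 m and (horizontal distance between tumbler3_mid and place1 below 0.016 m or horizontal distance between tumbler3_mid and place2 below 0.016 m or horizontal distance between tumbler3_mid and place3 below 0.016 m or horizontal distance between tumbler3_mid and place4 below 0.016 m) and height (world z) of tumbler3_mid between 0.057 and 0.069 m and (horizontal distance between tumbler4_mid and place1 below 0.016 m or horizontal distance between tumbler4_mid and place2 below 0.016 m or horizontal distance between tumbler4_mid and place3 below 0.016 m or horizontal distance between tumbler4_mid and place4 below 0.016 m) and height (world z) of tumbler4_mid between 0.057 and 0.069 m), for 0.2 s.
2. the switches of the occupied places are on, the others off ((value of joint sw1 below 0.09 rad or horizontal distance between any of tumbler1_mid, tumbler2_mid, tumbler3_mid, tumbler4_mid and place1 below 0.016 m) and (value of joint sw1 above 0.27 rad or not (horizontal distance between any of tumbler1_mid, tumbler2_mid, tumbler3_mid, tumbler4_mid and place1 below 0.016 m)) and (value of joint sw2 below 0.09 rad or horizontal distance between any of tumbler1_mid, tumbler2_mid, tumbler3_mid, tumbler4_mid and place2 below 0.016 m) and (value of joint sw2 above 0.27 rad or not (horizontal distance between any of tumbler1_mid, tumbler2_mid, tumbler3_mid, tumbler4_mid and place2 below 0.016 m)) and (value of joint sw3 below 0.09 rad or horizontal distance between any of tumbler1_mid, tumbler2_mid, tumbler3_mid, tumbler4_mid and place3 below 0.016 m) and (value of joint sw3 above 0.27 rad or not (horizontal distance between any of tumbler1_mid, tumbler2_mid, tumbler3_mid, tumbler4_mid and place3 below 0.016 m)) and (value of joint sw4 below 0.09 rad or horizontal distance between any of tumbler1_mid, tumbler2_mid, tumbler3_mid, tumbler4_mid and place4 below 0.016 m) and (value of joint sw4 above 0.27 rad or not (horizontal distance between any of tumbler1_mid, tumbler2_mid, tumbler3_mid, tumbler4_mid and place4 below 0.016 m))), for 0.2 s.
3. the inner knob's pointer is at the tick (value of joint heat between 1.85 and 2.15 rad), for 0.2 s.
At the end, for the whole second after the job is handed in: each tumbler upright (7 deg) on the warmer, centre within 16 mm of a place's centre; switches of occupied places on (over 0.27 rad), others off (under 0.09); inner knob at 2.0 +/- 0.15 rad; tins and pot still in the tray (all of step 1 and all of step 2 and all of step 3 and x of tin1_mid in the frame of tray between -0.135 and 0.135 m and y of tin1_mid in the frame of tray between -0.135 and 0.135 m and height (world z) of each of tin1_mid, tin2_mid, pot_mid below 0.05 m and x of tin2_mid in the frame of tray between -0.135 and 0.135 m and y of tin2_mid in the frame of tray between -0.135 and 0.135 m and x of pot_mid in the frame of tray between -0.135 and 0.135 m and y of pot_mid in the frame of tray between -0.135 and 0.135 m); the robot touches nothing.
It fails at once if the outer timer knob is turned by more than about 10 degrees (distance of timer_pip from where it was at the start of the episode above 0.006 m).
It fails at once if a bystander (bottle, bowl, turner, lighter) is moved by more than 25 mm (distance of any of bottle, bowl, turner, lighter from where it was at the start of the episode above 0.025 m).
Of tumbler1, tumbler2, tumbler3, tumbler4 only 3 to 4 are there at a start; the rules pass over those that are not, and their reading is None.
At some moment in a run one of tumbler1, tumbler2, tumbler3, tumbler4 may be knocked a few centimetres aside while the robot is not near it.
It also fails if it takes over 210 s, if anything falls off the work surface, if the arm or the gripper's body presses on something with over 40 N, if the wrist force passes 120 N, or if a joint passes its speed limit or range.

## Working session

There is one attempt and no reset: what is moved stays moved. The work goes in short steps, Python scripts to look and compute and a shell command to move; the robot and the scene stay as the last step left them, time stands still between calls to the robot, and variables do not carry over. Pictures are saved under pics/ and viewed, about 12 in all and at most 16, crops included, and the job is handed in when it is done.

```bash
ls; mkdir -p pics
cat > h.py <<'E'
import numpy as np, cv2, sys
from bench import ctrl, imaging
def grab(n,save=None):
    f=imaging.grab_frame(n); f['name']=n
    if save: cv2.imwrite('pics/'+save+'.png',f['color'][:,:,::-1])
    return f
def K(f):
    fl=240/np.tan(np.radians(f['vfov'])/2); return np.array([[fl,0,f['cx']],[0,fl,f['cy']],[0,0,1]])
def ray(f,px):
    p=cv2.undistortPoints(np.array(px,float).reshape(-1,1,2),K(f),np.array(f['D'],float))[:,0]
    T=np.array(f['cam_to_world']); d=np.c_[p,np.ones(len(p))]@T[:3,:3].T
    return T[:3,3],d
def on(f,px,z):
    o,d=ray(f,px); return o+d*((z-o[2])/d[:,2])[:,None]
def proj(f,P):
    T=np.linalg.inv(np.array(f['cam_to_world'])); 
    return cv2.projectPoints(np.array(P,float).reshape(-1,1,3),cv2.Rodrigues(T[:3,:3])[0],T[:3,3],K(f),np.array(f['D'],float))[0][:,0]
def tri(rs):
    A=np.zeros((3,3));b=np.zeros(3)
    for o,d in rs:
        d=d[0]/np.linalg.norm(d[0]);M=np.eye(3)-np.outer(d,d);A+=M;b+=M@o
    return np.linalg.solve(A,b)
E
python3 - <<'E'
from h import *
np.set_printoptions(precision=4,suppress=True)
print(ctrl.sense(),ctrl.grip_point_offset)
for n in('scene','top','wrist'):
    f=grab(n,n+'0');print(n,f['vfov'],f['cx'],f['cy'],f['D']);print(np.array(f['cam_to_world']))
E
```

```text
pics
{'time': 0.0, 'qpos': array([-64.7724,  35.2923,  -0.7224,  81.644 ,   0.4666,  63.2201,
        -2.3147]), 'joint_velocities': array([ 0.0101,  0.0015,  0.0461,  0.1017, -0.0528,  0.015 , -0.0173]), 'joint_efforts': array([ -0.0005, -46.922 ,   0.2592, -17.1033,   0.01  ,   0.0097,
         0.    ]), 'tool_pos': array([0.2922, 0.5797, 0.2301]), 'tcp_rot': array([179.9952,   0.1534,  63.2586]), 'force': array([-0.5553, -0.5635, -0.2035]), 'wrist_torque': array([ 0.0121, -0.0208,  0.0016]), 'grip_width': 0.08534234341992095} 0.0187
scene 51.29918914574334 320.6132103538365 244.06283425532177 [-0.0712  0.      0.      0.      0.    ]
[[-0.4531  0.6758 -0.5813  1.1861]
 [ 0.8913  0.33   -0.3111  0.2586]
 [-0.0184 -0.659  -0.7519  0.8801]
 [ 0.      0.      0.      1.    ]]
top 45.95659839736052 319.1521998940838 252.25459534164463 [-0.0315  0.      0.      0.      0.    ]
[[ 0.0265 -0.9904  0.1356  0.3582]
 [-0.9995 -0.029  -0.0161 -0.0491]
 [ 0.0199 -0.1351 -0.9906  1.5273]
 [ 0.      0.      0.      1.    ]]
wrist 70.99066158615912 323.5404155423286 242.06248265152385 [-0.0238  0.      0.      0.      0.    ]
[[ 0.4498  0.8613  0.2361  0.232 ]
 [ 0.8931 -0.4327 -0.1228  0.612 ]
 [-0.0036  0.2661 -0.9639  0.3719]
 [ 0.      0.      0.      1.    ]]
```

View pics/top0.png

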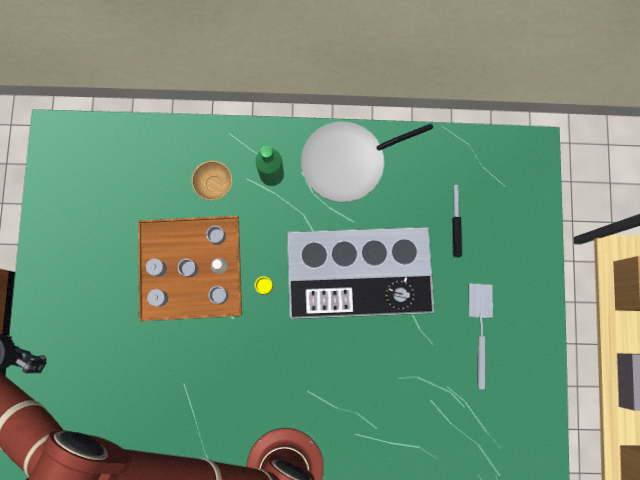

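View pics/scene0.png

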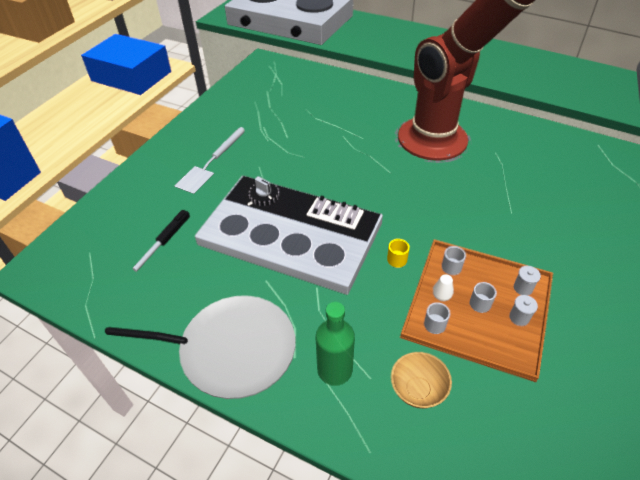

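Top view: the open steel tumblers are at (215,234), (187,267) and (218,295). Possible mix-ups are the lidded tins (155,267) and (156,297), the white pot (218,266) and the yellow cup (263,285), which isn't wanted. I'll check this in one close crop.

Run:
```python
from h import *
t=cv2.imread('pics/top0.png');s=cv2.imread('pics/scene0.png')
a=cv2.resize(t[210:330,130:290],(400,300),interpolation=3)
b=cv2.resize(t[220:325,285:425+15],None,fx=400/155,fy=400/155,interpolation=3)
c=cv2.resize(s[170:290,190:390],(400,240),interpolation=3)
d=cv2.resize(s[230:350,400:560],(400,300),interpolation=3)
o=np.zeros((600,800,3),np.uint8)
o[:300,:400]=a;o[:b.shape[0],400:400+b.shape[1]]=b;o[300:540,:400]=c;o[300:600,400:]=d
cv2.imwrite('pics/crop1.png',o)
```

```text
(no output)
```

View pics/crop1.png

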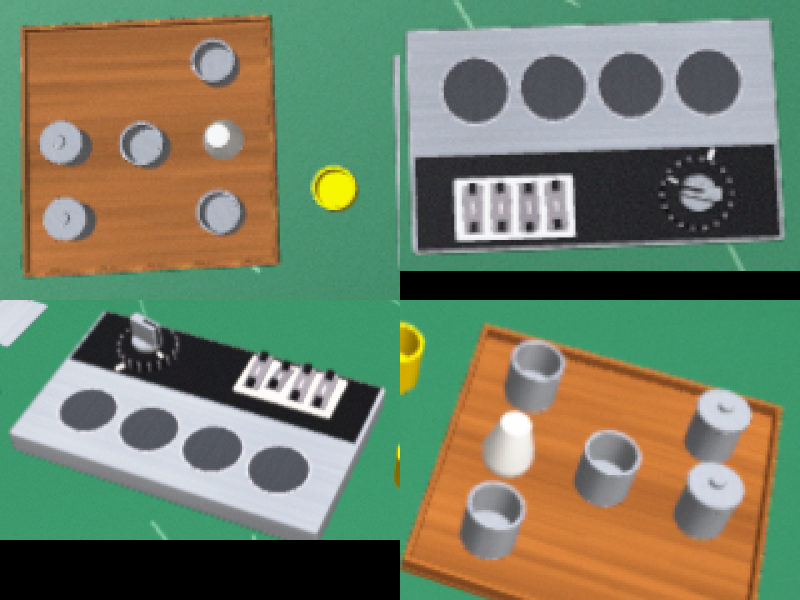

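The crop confirms it: three open tumblers, two lidded tins with knobs, one pot, and the yellow cup outside the tray. Now positions from both views.

```bash
cat > m1.py <<'E'
from h import *
np.set_printoptions(precision=4,suppress=True)
T=grab('top');S=grab('scene')
tp=[(215.6,234.4),(187.6,267.2),(217.6,294.8)];sp=[(438,312.8),(484.8,292),(454.4,254.8)]
for a,b in zip(tp,sp): print('tumbler rim',tri([ray(T,a),ray(S,b)]),on(T,a,.051)[0])
def places(f,box):
    x0,y0,x1,y1=box;g=f['color'][y0:y1,x0:x1].astype(int)
    m=((g.max(2)<115)&(g.min(2)>40)&(g.max(2)-g.min(2)<22)).astype(np.uint8)
    m=cv2.morphologyEx(m,cv2.MORPH_OPEN,np.ones((3,3)))
    out=[]
    for c in cv2.findContours(m,0,1)[0]:
        if cv2.contourArea(c)>250:
            e=cv2.fitEllipse(c)
            if e[1][0]/e[1][1]>.5: out.append((e[0][0]+x0,e[0][1]+y0,*e[1]))
    return np.array(sorted(out))
a=places(T,(290,232,430,276));b=places(S,(200,200,380,280))[::-1];print(a);print(b)
# scene order: leftmost in top = rightmost in scene
if len(a)==len(b):
  b=b[np.argsort(-b[:,0])]
  P=np.array([tri([ray(T,x[:2]),ray(S,y[:2])]) for x,y in zip(a,b)]);print(P)
  Q=on(T,a[:,:2],.04);print(Q, on(S,b[:,:2],.04))
  d=Q[0]-Q[3];print('warmer yaw',np.degrees(np.arctan2(-d[0],d[1])),np.linalg.norm(d))
E
python3 m1.py
```

```text
tumbler rim [0.6005 0.2033 0.0453] [0.5998 0.2012 0.051 ]
tumbler rim [0.5109 0.273  0.0462] [0.5108 0.2699 0.051 ]
tumbler rim [0.4412 0.189  0.046 ] [0.441  0.1879 0.051 ]
[[313.6899 254.4638  23.1532  23.5487]
 [343.7202 253.4017  23.0116  23.2661]
 [373.7644 252.3305  23.001   23.3373]
 [403.7519 251.2592  22.8951  23.3154]]
[[328.8986 254.3551  21.0876  28.0027]
 [295.8149 244.0225  20.025   27.2702]
 [264.1651 234.183   18.8937  26.6245]
 [233.7229 224.6888  17.7877  26.4202]]
[[ 0.5555 -0.059   0.0401]
 [ 0.5607 -0.1388  0.04  ]
 [ 0.566  -0.2186  0.0395]
 [ 0.5712 -0.2987  0.0391]]
[[ 0.5555 -0.0589  0.04  ]
 [ 0.5606 -0.1385  0.04  ]
 [ 0.5658 -0.2184  0.04  ]
 [ 0.5711 -0.2984  0.04  ]] [[ 0.5554 -0.0591  0.04  ]
 [ 0.5608 -0.139   0.04  ]
 [ 0.5664 -0.2185  0.04  ]
 [ 0.5719 -0.2982  0.04  ]]
warmer yaw 3.7255963081638854 0.23999410061631576
```

```bash
python3 -m jog '[[1,-37,61,0,0.18],[1,-73,122,0,0.36],[1,-110,183,0,0.55],[1,-146,244,0,0.73],[1,-182,305,0,0.92],[1,-219,366,0,1.104],[1,-219,366,0,1.104],[1,-219,366,0,1.104],[1,-219,366,0,1.104],[1,-219,366,0,1.104]]'
python3 - <<'E'
from h import *
f=grab('wrist','w1');print(ctrl.sense()['tool_pos'],ctrl.sense()['tcp_rot'],ctrl.sense()['qpos'])
E
```

```text
time: 1.5
tool_pos: [0.5198, 0.2222, 0.2311]
tcp_rot: [-179.9, 0.1, 0.2]
force: [-0.7, 0.2, 0.9]
grip_width: 0.0853
[0.51989199 0.2220531  0.23115766] [-1.79956958e+02  4.20971841e-02  1.94962890e-01] [-36.66021769  28.3687327   17.49302905  96.36766745  -9.89381872
  56.80162573 -15.50704392]
```

View pics/w1.png

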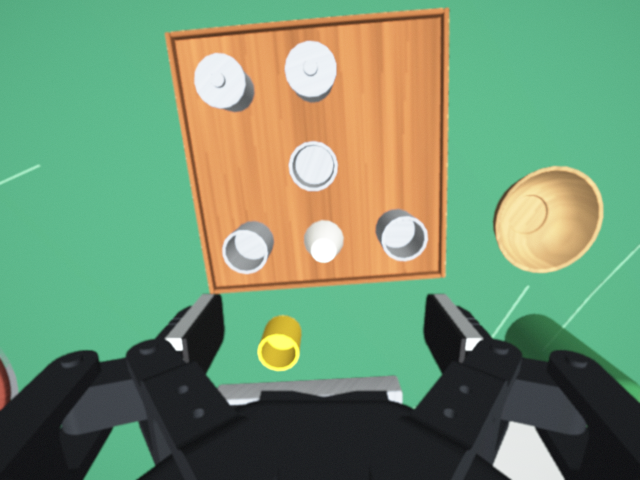

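Wrist view: tumbler rims are at (246,248), (313,165) and (404,237). The tins are at (220,80) and (310,70), the pot at (323,242), and the yellow cup at (279,350).

Run:
```python
from h import *
np.set_printoptions(precision=4,suppress=True)
W=grab('wrist');T=grab('top');S=grab('scene')
tp=[(215.6,234.4),(187.6,267.2),(217.6,294.8)];sp=[(438,312.8),(484.8,292),(454.4,254.8)];wp=[(404,237),(313,165.5),(246,248)]
for a,b,c in zip(tp,sp,wp): print(tri([ray(T,a),ray(S,b),ray(W,c)]),tri([ray(S,b),ray(W,c)]),on(W,c,.051)[0],on(T,a,.051)[0])
for n,c in (('pot',(323,242)),('tin2',(220,80)),('tin1',(310,70))): print(n,on(W,c,.055)[0])
```

```text
[0.6005 0.2041 0.0443] [0.6003 0.2051 0.0453] [0.599  0.2074 0.051 ] [0.5998 0.2012 0.051 ]
[0.51   0.274  0.0448] [0.5091 0.2754 0.0448] [0.5093 0.2761 0.051 ] [0.5108 0.2699 0.051 ]
[0.4403 0.1904 0.0433] [0.4392 0.1908 0.0424] [0.442  0.1955 0.051 ] [0.441  0.1879 0.051 ]
pot [0.5189 0.2031 0.055 ]
tin2 [0.4287 0.3491 0.055 ]
tin1 [0.5072 0.3571 0.055 ]
```

```bash
python3 -m jog '[[0.85,-5,-26,55,0],[0.85,-10,-51,110,0],[0.85,-10,-51,130,0],[0.85,-10,-51,130,0],[0.85,-10,-51,130,0]]'
python3 - <<'E'
from h import *
f=grab('wrist','w2');print(ctrl.sense()['tool_pos'])
E
```

```text
time: 2.33
tool_pos: [0.5119, 0.2712, 0.1025]
tcp_rot: [-180.0, -0.1, -0.0]
force: [0.8, 0.2, 0.3]
grip_width: 0.0727
[0.51208863 0.27116828 0.10288806]
```

View pics/w2.png

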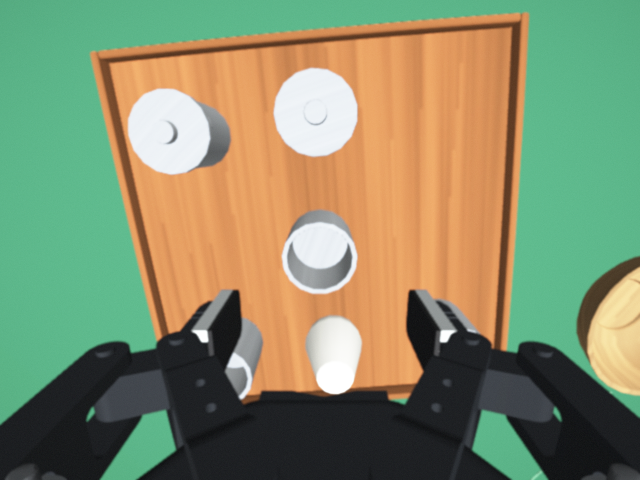

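Close view: the t2 rim is centred at about (319.5,257), between the jaws in x.

Run:
```python
from h import *
np.set_printoptions(precision=4,suppress=True)
W=grab('wrist')
print(on(W,[(319.5,257),(282,257),(356,257)],.051), proj(W,[[*ctrl.sense()['tool_pos'][:2],.051]]))
# rim by bright threshold
g=cv2.cvtColor(W['color'],cv2.COLOR_RGB2HSV)
m=((g[...,1]<45)).astype(np.uint8);m[:, :270]=0;m[:,370:]=0;m[:195]=0;m[310:]=0
c=max(cv2.findContours(m,0,1)[0],key=cv2.contourArea);p=c[:,0]
low=p[p[:,1]>250];(cx,cy),r=cv2.minEnclosingCircle(low.astype(np.float32));print(cx,cy,r,p.min(0),p.max(0))
```

```text
[[0.5094 0.2771 0.051 ]
 [0.4868 0.2771 0.051 ]
 [0.5315 0.2771 0.051 ]] [[323.863  266.2322]]
318.9294128417969 257.7231750488281 37.370365142822266 [282 210] [356 293]
```

```bash
python3 -m jog '[[0.85,-2.5,-4,42,0],[0.85,-2.5,-4,84,0],[0.85,-2.5,-4,84,0],[0.4,-2.5,-4,84,0],[0.2,-2.5,-4,84,0],[0.2,-2.5,-4,84,0],[0.2,-2.5,-4,84,0],[0.2,-2.5,-4,84,0],[0.2,-2.5,-4,70,0],[0.2,-2.5,-4,30,0],[0.2,-2.5,-4,-20,0],[0.2,-2.5,-4,-20,0]]' 35
python3 - <<'E'
from h import *
f=grab('wrist','w3');s=ctrl.sense();print(s['tool_pos'],s['grip_width'],s['force'])
E
```

```text
time: 3.92
tool_pos: [0.5111, 0.2764, 0.1264]
tcp_rot: [-179.7, -0.5, 0.0]
force: [-0.3, 0.1, -1.0]
grip_width: 0.0444
[0.50922032 0.27575011 0.12390037] 0.0443201768043363 [-0.27512898  0.27563869 -0.93291498]
```

View pics/w3.png

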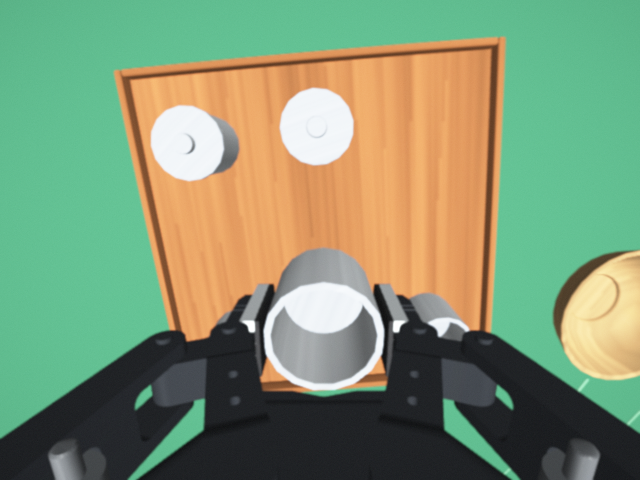

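```bash
python3 - <<'E'
from h import *
f=grab('wrist');s=ctrl.sense();print(s['tool_pos'], on(f,[(324,336),(264,336),(384,336)],s['tool_pos'][2]+.033))
E
python3 -m jog '[[0.2,5,45,0,0],[0.2,11,95,0,0],[0.2,17,145,0,0],[0.2,23,195,0,0],[0.2,29,245,0,0],[0.2,34,295,0,0],[0.2,40,345,0,0],[0.2,46,395,0,0],[0.2,52,445,0,0],[0.2,57,494,0,0],[0.2,57,494,0,0],[0.2,57,494,0,0],[0.2,57,494,0,0],[0.2,57,494,0,0]]'
python3 - <<'E'
from h import *
f=grab('wrist','w4');s=ctrl.sense();print(s['tool_pos'],s['grip_width'],s['force'],s['qpos'])
E
```

```text
[0.5079252  0.27528426 0.12212715] [[0.50889376 0.27784238 0.15512715]
 [0.48670681 0.27785735 0.15512715]
 [0.53111661 0.27776759 0.15512715]]
time: 5.78
tool_pos: [0.5655, -0.217, 0.1211]
tcp_rot: [-179.9, 0.0, 0.1]
force: [0.1, 0.2, -1.4]
grip_width: 0.0439
[ 0.56542529 -0.21746323  0.1212165 ] 0.04449660282521502 [-0.25982764  0.51392835 -0.16745349] [ 11.78506013  38.65342291  11.84652273  96.57217779 -10.32418457
  45.87640402  28.43551123]
```

View pics/w4.png

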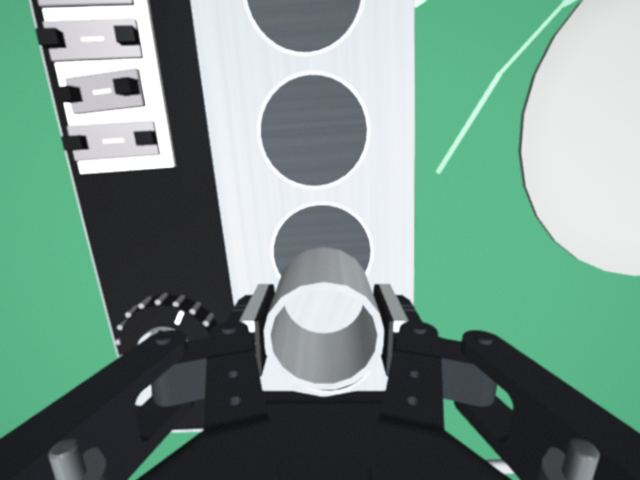

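Run:
```python
from h import *
np.set_printoptions(precision=4,suppress=True)
f=grab('wrist')
P=[[0.5555,-.059,.04],[.5608,-.1386,.04],[.566,-.2185,.04]]
print(proj(f,P), on(f,[(314,130),(322,248)],.04))
g=f['color'].astype(int);m=((g.max(2)<125)&(g.min(2)>60)&(g.max(2)-g.min(2)<25)).astype(np.uint8);m[:,:250]=0;m[:,380:]=0;m[:60]=0;m[200:]=0
c=max(cv2.findContours(m,0,1)[0],key=cv2.contourArea);print(cv2.fitEllipse(c), on(f,[cv2.fitEllipse(c)[0]],.04))
img=cv2.resize(g[0:200,0:200].astype(np.uint8)[:,:,::-1],(600,600),interpolation=3);cv2.imwrite('pics/c5.png',img)
```

```text
[[307.5387 -11.3908]
 [317.0739 132.693 ]
 [324.8867 253.4449]] [[ 0.5589 -0.137   0.04  ]
 [ 0.564  -0.2146  0.04  ]]
((313.2309875488281, 129.066162109375), (102.4801025390625, 107.6678237915039), 175.7599639892578) [[ 0.5584 -0.1364  0.04  ]]
```

View pics/c5.png

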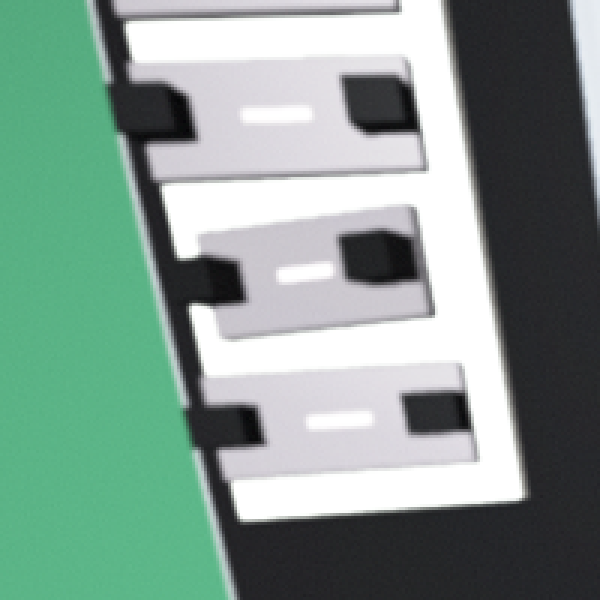

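sw3 has its far block raised, so it looks on. sw2 and sw4 look off. I'll use places 1, 2 and 3; sw2 being off means step 2 won't already be met when loading ends. Placing the first tumbler on place 3.

```bash
python3 -m jog '[[0.2,0,0,40,0],[0.2,0,1,60,0],[0.2,0,1,66,0],[0.2,0,1,67,0],[0.2,0,1,67,0],[0.5,0,1,67,0],[0.85,0,1,67,0],[0.85,0,1,67,0],[0.85,0,1,40,0],[0.85,0,1,-10,0],[0.85,0,1,-60,0],[0.85,0,1,-60,0]]'
python3 - <<'E'
from h import *
np.set_printoptions(precision=4,suppress=True)
f=grab('wrist','w5');s=ctrl.sense();print(s['tool_pos'],s['grip_width'],s['force'])
t=grab('top','t5');a=cv2.resize(t['color'][210:330,130:290],(400,300),interpolation=3)[:,:,::-1]
b=f['color'][:,:,::-1]
o=np.zeros((480,800,3),np.uint8);o[:300,:400]=a;o[:,400:]=b[:,120:520];cv2.imwrite('pics/c6.png',o)
E
```

```text
time: 7.38
tool_pos: [0.568, -0.2214, 0.1862]
tcp_rot: [179.8, -0.6, -0.0]
force: [0.7, -0.5, -0.6]
grip_width: 0.0726
[ 0.5663 -0.2204  0.1835] 0.0722582451890364 [ 0.0138  0.4646 -0.8732]
```

View pics/c6.png

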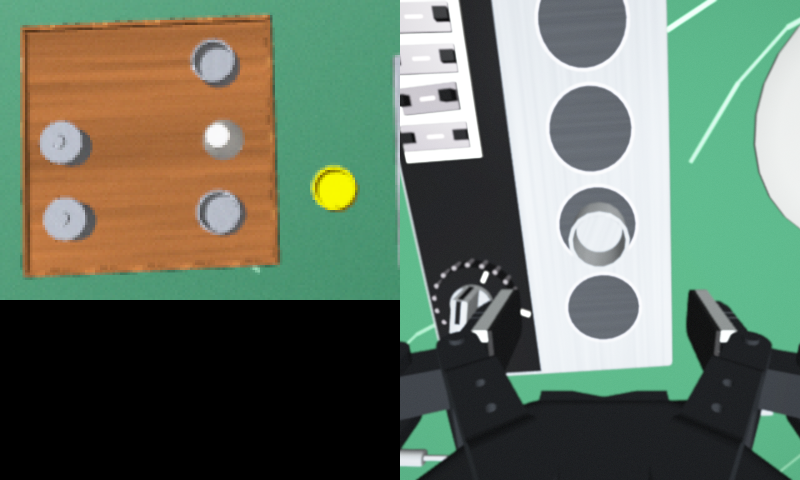

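The tumbler is standing on place 3, and the remaining two haven't moved. Next is t1 (far), gripping along y.

```bash
python3 -m jog '[[0.85,3,-50,0,-0.1],[0.85,7,-100,0,-0.3],[0.85,11,-150,0,-0.48],[0.85,15,-200,0,-0.66],[0.85,19,-250,0,-0.84],[0.85,23,-300,0,-1.02],[0.85,27,-350,0,-1.2],[0.85,30,-400,0,-1.38],[0.85,33,-426,0,-1.57],[0.85,33,-426,40,-1.57],[0.85,33,-426,75,-1.57],[0.85,33,-426,75,-1.57],[0.85,33,-426,75,-1.57],[0.85,33,-426,75,-1.57]]'
cat > rim.py <<'E'
from h import *
np.set_printoptions(precision=4,suppress=True)
W=grab('wrist',sys.argv[1]);s=ctrl.sense();print(s['tool_pos'],s['tcp_rot'])
e=proj(W,[[float(sys.argv[2]),float(sys.argv[3]),.051]])[0];print('expected',e)
g=cv2.cvtColor(W['color'],cv2.COLOR_RGB2HSV);m=(g[...,1]<45).astype(np.uint8)
n,l,st,ce=cv2.connectedComponentsWithStats(m)
for i in range(1,n):
    if 2000<st[i,4]<20000: 
        p=np.argwhere(l==i)[:,::-1];c=cv2.convexHull(p.astype(np.int32))[:,0]
        ymax=c[:,1].max();w=st[i,2];low=c[c[:,1]>ymax-w/2]
        (cx,cy),r=cv2.minEnclosingCircle(low.astype(np.float32));print(st[i],'rim',cx,cy,r,on(W,[(cx,cy)],.051)[0])
E
python3 rim.py w6 .599 .206
```

```text
time: 9.22
tool_pos: [0.5993, 0.2066, 0.1079]
tcp_rot: [179.8, -0.1, 89.9]
force: [0.1, -0.2, -0.0]
grip_width: 0.0728
[0.5992 0.2066 0.1079] [179.8423  -0.0653  89.9516]
expected [320.2753 261.3665]
[    0     0    71   277 10714] rim 34.5 262.0 37.232479095458984 [0.5995 0.0248 0.051 ]
[ 259    0   74   39 2176] rim 296.5 6.0 35.500099182128906 [0.4598 0.1941 0.051 ]
[ 513   61  123   86 7974] rim 574.276123046875 106.907958984375 63.61534881591797 [0.5082 0.3483 0.051 ]
[ 272   95   65   68 3475] rim 304.0 135.5 32.03523635864258 [0.5242 0.1971 0.051 ]
[ 284  214   73   82 4588] rim 320.0 262.5 36.169837951660156 [0.5997 0.2058 0.051 ]
```

View pics/w6.png

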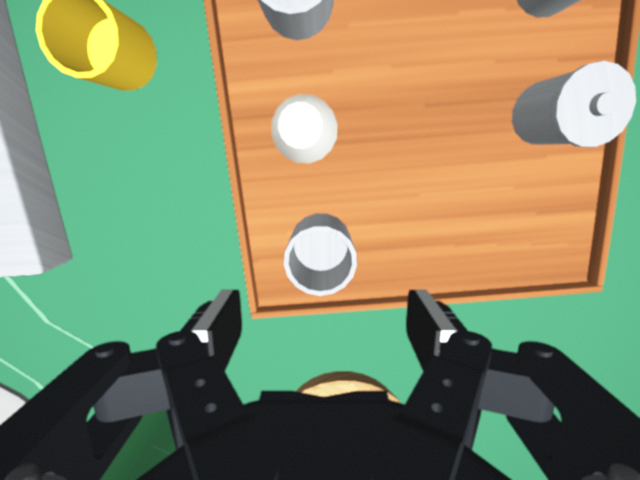

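```bash
python3 -m jog '[[0.66,0,0,20,0],[0.66,0.5,0,40,0],[0.66,0.5,0,70,0],[0.66,0.5,0,86,0],[0.66,0.5,0,86,0],[0.4,0.5,0,86,0],[0.2,0.5,0,86,0],[0.2,0.5,0,86,0],[0.2,0.5,0,86,0],[0.2,0.5,0,86,0],[0.2,0.5,0,70,0],[0.2,0.5,0,30,0],[0.2,0.5,0,-20,0],[0.2,0.5,0,-20,0],[0.2,0.5,0,-20,0]]' 35
python3 -c "
from h import *
s=ctrl.sense();print(s['tool_pos'],s['grip_width'],s['force'])"
```

```text
time: 11.15
tool_pos: [0.5975, 0.2062, 0.126]
tcp_rot: [-179.9, 0.0, 90.0]
force: [-0.1, -0.9, -1.9]
grip_width: 0.0454
[0.59747575 0.20620397 0.12598549] 0.045426920464848815 [-0.09733293 -0.86150708 -1.92454824]
```

```bash
python3 -m jog '[[0.2,-30,0,0,0.1],[0.2,-70,-5,0,0.27],[0.2,-110,-10,0,0.45],[0.2,-150,-14,0,0.63],[0.2,-190,-18,0,0.81],[0.2,-230,-22,0,0.99],[0.2,-270,-27,0,1.17],[0.2,-310,-32,0,1.35],[0.2,-345,-37,0,1.5],[0.2,-345,-37,0,1.57],[0.2,-345,-37,0,1.57],[0.2,-345,-37,0,1.57],[0.2,-345,-37,0,1.57],[0.2,-345,-37,0,1.57]]'
python3 -c "
from h import *
grab('wrist','w7');s=ctrl.sense();print(s['tool_pos'],s['grip_width'],s['force'])"
```

```text
time: 12.9
tool_pos: [0.561, -0.1379, 0.1262]
tcp_rot: [-180.0, 0.0, 0.1]
force: [-0.3, 0.1, -1.7]
grip_width: 0.0455
[ 0.56105564 -0.13803     0.12630803] 0.04586919290628404 [ 0.15067849  0.49866784 -0.74407772]
```

View pics/w7.png

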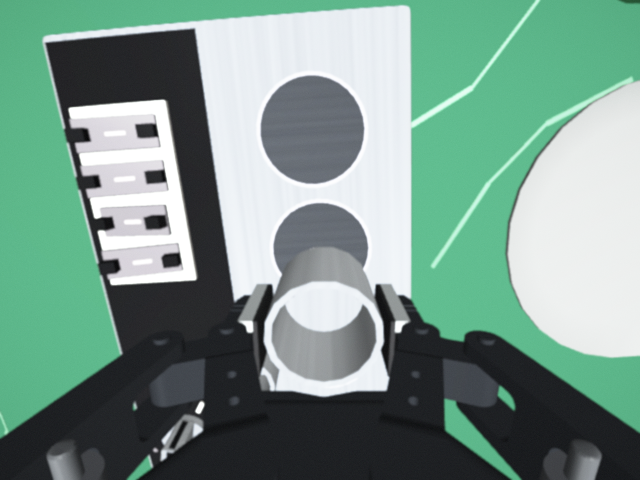

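Similar picture to the first cup: held centrally above place 2, sw3 looking on and the others off. Lowering it.

```bash
python3 -m jog '[[0.2,0,0,40,0],[0.2,0,0,60,0],[0.2,0,0,67,0],[0.2,0,0,69,0],[0.2,0,0,69,0],[0.5,0,0,69,0],[0.85,0,0,69,0],[0.85,0,0,69,0],[0.85,0,0,40,0],[0.85,0,0,-10,0],[0.85,0,0,-55,0],[0.85,0,0,-55,0],[0.85,0,0,-55,0]]'
python3 rim.py w8 .561 -.138
```

```text
time: 14.58
tool_pos: [0.5605, -0.138, 0.1809]
tcp_rot: [-180.0, 0.1, 0.0]
force: [-1.1, -0.2, -1.5]
grip_width: 0.0724
[ 0.5601 -0.1379  0.1802] [-179.9587    0.1437    0.0108]
expected [324.8028 234.7243]
```

```bash
python3 -m jog '[[0.85,-10,-30,0,-0.1],[0.85,-22,-70,0,-0.28],[0.85,-38,-110,0,-0.46],[0.85,-54,-150,0,-0.64],[0.85,-70,-190,0,-0.82],[0.85,-86,-230,0,-1.0],[0.85,-102,-270,0,-1.18],[0.85,-112,-310,0,-1.36],[0.85,-118,-332,0,-1.57],[0.85,-118,-332,40,-1.57],[0.85,-118,-332,72,-1.57],[0.85,-118,-332,72,-1.57],[0.85,-118,-332,72,-1.57],[0.85,-118,-332,72,-1.57]]'
python3 rim.py w9 .442 .1935
```

```text
time: 16.38
tool_pos: [0.4438, 0.194, 0.1103]
tcp_rot: [179.9, -0.1, 89.9]
force: [0.8, 0.0, 0.3]
grip_width: 0.0726
[0.4437 0.194  0.1104] [179.8829  -0.0573  89.941 ]
expected [320.4461 257.9014]
[ 501  194  108   77 6091] rim 554.5 227.5 54.17112350463867 [0.4224 0.3384 0.051 ]
[ 281  208   73   80 4486] rim 317.0 256.0 36.124881744384766 [0.4407 0.1913 0.051 ]
[ 297  309   54   75 3060] rim 323.5 367.5 18.506855010986328 [0.522  0.1954 0.051 ]
```

View pics/w9.png

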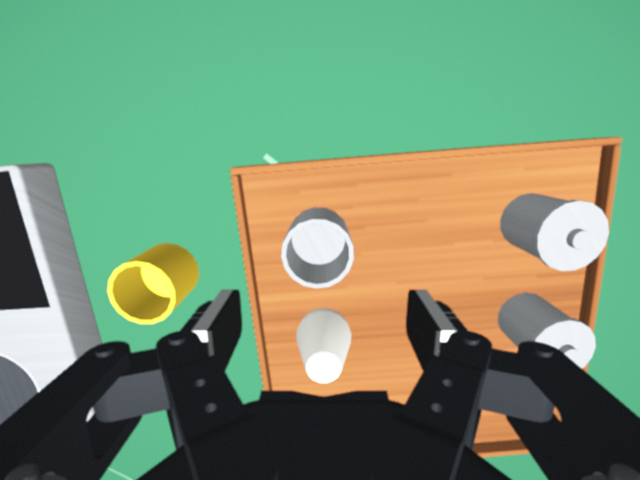

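```bash
python3 -m jog '[[0.66,-2.5,-3,20,0],[0.66,-2.5,-3,40,0],[0.66,-2.5,-3,70,0],[0.66,-2.5,-3,88,0],[0.66,-2.5,-3,88,0],[0.4,-2.5,-3,88,0],[0.2,-2.5,-3,88,0],[0.2,-2.5,-3,88,0],[0.2,-2.5,-3,88,0],[0.2,-2.5,-3,88,0],[0.2,-2.5,-3,70,0],[0.2,-2.5,-3,30,0],[0.2,-2.5,-3,-18,0],[0.2,-2.5,-3,-18,0],[0.2,-2.5,-3,-18,0]]' 35
python3 -c "
from h import *
s=ctrl.sense();print(s['tool_pos'],s['grip_width'],s['force'])"
```

```text
time: 18.3
tool_pos: [0.4393, 0.1907, 0.1268]
tcp_rot: [-179.9, 0.0, 89.9]
force: [-0.3, -0.3, -0.9]
grip_width: 0.0456
[0.43934116 0.19070758 0.12683422] 0.04561258076390223 [-0.2841901  -0.27111014 -0.89460419]
```

```bash
python3 -m jog '[[0.2,-20,10,0,0.1],[0.2,-50,22,0,0.27],[0.2,-80,36,0,0.45],[0.2,-110,50,0,0.63],[0.2,-140,64,0,0.81],[0.2,-170,78,0,0.99],[0.2,-200,92,0,1.17],[0.2,-230,106,0,1.35],[0.2,-250,116,0,1.5],[0.2,-250,116,0,1.57],[0.2,-250,116,0,1.57],[0.2,-250,116,0,1.57],[0.2,-250,116,0,1.57],[0.2,-250,116,0,1.57]]'
python3 -c "
from h import *
s=ctrl.sense();print(s['tool_pos'],s['grip_width'],s['force'])"
```

```text
time: 20.05
tool_pos: [0.5558, -0.0588, 0.1273]
tcp_rot: [-180.0, 0.0, 0.0]
force: [0.5, -0.0, -1.1]
grip_width: 0.0453
[ 0.55575361 -0.05879715  0.12731276] 0.04529614403043447 [ 0.45077867 -0.03406929 -1.08807123]
```

```bash
python3 -m jog '[[0.2,0,0,40,0],[0.2,0,0,60,0],[0.2,0,0,68,0],[0.2,0,0,70,0],[0.2,0,0,70,0],[0.5,0,0,70,0],[0.85,0,0,70,0],[0.85,0,0,70,0],[0.85,0,0,40,0],[0.85,-20,20,-10,0],[0.4,-60,30,-60,0],[0,-80,40,-70,0],[0,-80,40,-70,0],[0,-80,40,-70,0],[0,-80,40,-70,0]]'
python3 - <<'E'
from h import *
np.set_printoptions(precision=4,suppress=True)
f=grab('wrist','w10');t=grab('top','t10')
s=ctrl.sense();print(s['tool_pos'],s['grip_width'],s['force'])
b=f['color'][:,:,::-1]
o=np.zeros((560,640,3),np.uint8);o[:320]=b[:320];o[320:,:]=cv2.resize(t['color'][215:330,280:587][:,:,::-1],(640,240),interpolation=3);cv2.imwrite('pics/c10.png',o)
E
```

```text
time: 21.92
tool_pos: [0.4764, -0.098, 0.1963]
tcp_rot: [-180.0, 0.1, 0.1]
force: [0.2, 0.8, 0.2]
grip_width: -0.0004
[ 0.4762 -0.0983  0.1964] 0.0001522892717897184 [-1.1456 -0.2266  0.2976]
```

View pics/c10.png

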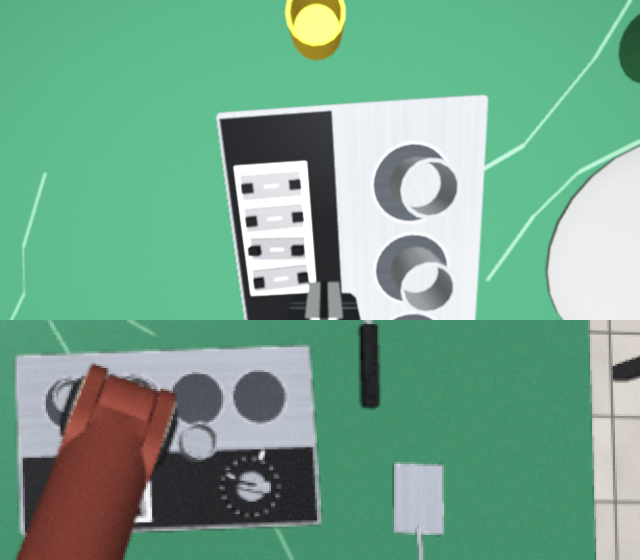

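A disturbance has moved the place 3 tumbler. It's now in front of that place, near top pixel (374.5,273); places 1 and 2 are fine. Measuring it.

```bash
python3 - <<'E'
from h import *
np.set_printoptions(precision=4,suppress=True)
t=grab('top');s=grab('scene','s10')
c=(374.5,273.0);p=on(t,[c],.086)[0];print(p, proj(t,[[.566,-.2185,.086],[.5608,-.1386,.086],p]),proj(s,[p,[.5608,-.1386,.086],[.566,-.2185,.04]]))
cv2.imwrite('pics/s10c.png',cv2.resize(s['color'][165:295,190:390][:,:,::-1],(800,520),interpolation=3))
E
python3 -m jog '[[0.85,0,40,0,0],[0.85,0,90,0,0],[0.85,0,120,0,0],[0.85,0,120,0,0],[0.85,0,120,0,0]]'
python3 rim.py w11 .52 -.22
```

```text
[ 0.506  -0.2158  0.086 ] [[375.859  249.8605]
 [344.8706 250.9582]
 [374.5    273.    ]] [[276.8288 203.4103]
 [294.7988 230.0962]
 [264.2547 234.0639]]
time: 22.75
tool_pos: [0.476, -0.2175, 0.1969]
tcp_rot: [-179.9, 0.0, 0.1]
force: [1.2, 0.0, 0.3]
grip_width: 0.0729
[ 0.4761 -0.2171  0.197 ] [-179.914     0.0379    0.1358]
expected [374.1004 233.1911]
[  568    20    72   226 11672] rim 615.0 232.0 27.29478645324707 [ 0.7364 -0.2184  0.051 ]
```

View pics/s10c.png

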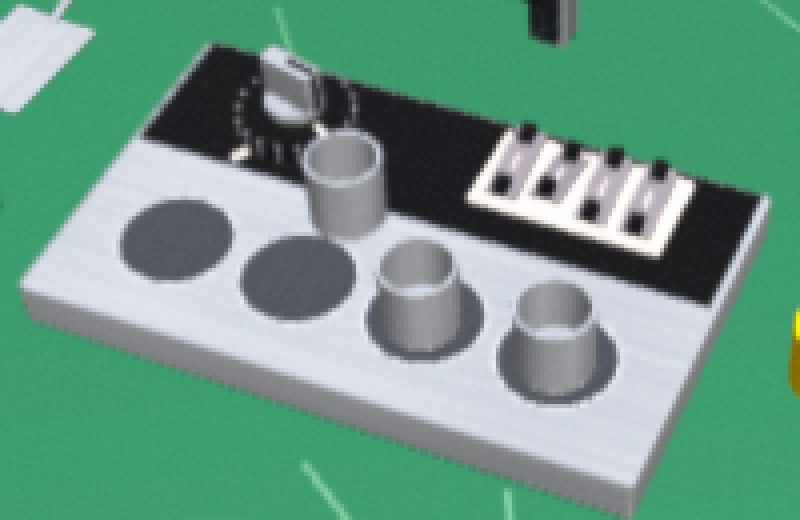

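View pics/w11.png

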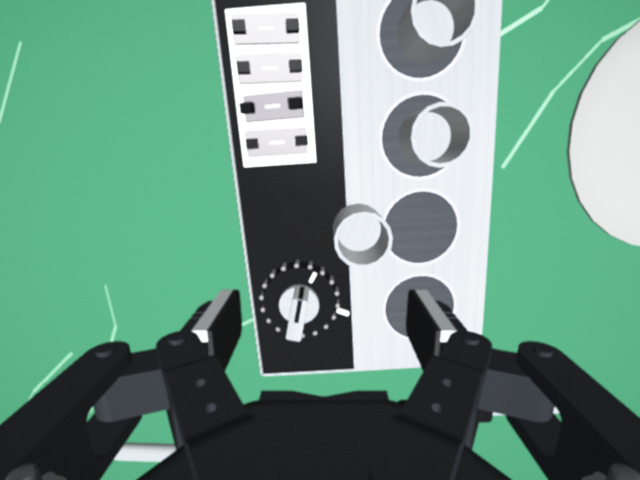

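The cup is upright at about (0.506,-0.216), with its rim at (362,237) in the wrist view. Now to compute that cup, the warmer frame, the switches and the knob from these pixels.

Run:
```python
from h import *
np.set_printoptions(precision=4,suppress=True)
W=grab('wrist');t=grab('top')
print('cup',tri([ray(W,(362.5,237)),ray(t,(374.5,273))]),on(W,[(362.5,237)],.086),on(t,[(374.5,273)],.086))
y=np.array([-.0652,.9979]);x=np.array([.9979,.0652])
P1=np.array([.5555,-.0589])
# slab edges in top image along line through warmer: near edge & far edge rows at several columns (steel vs green): 
g=t['color'].astype(int)
def warm(p): # coordinates rel. to mid of places (warmer y=0 at middle of places)
    o=np.array([.5633,-.1787]);d=p[:2]-o;return np.array([d@x,d@y])
for u in (320,345,375,405,420):
    col=g[:,u];gr=(col[:,1]-col[:,0]>30)&(col[:,1]-col[:,2]>15)
    v=[i for i in range(205,330) if gr[i]!=gr[i-1]];print(u,v,[warm(on(t,[(u,i-.5)],.04)[0]) for i in v])
for n,p,z in [('sw1',(266,27),.052),('sw2',(269,66),.052),('sw3',(271,105),.052),('sw4',(274,142),.052),('hub',(299,303),.06),('tick',(343,312),.042)]:
    q=on(W,[p],z)[0];print(n,q,warm(q))
```

```text
cup [ 0.5074 -0.2173  0.0731] [[ 0.5059 -0.2139  0.086 ]] [[ 0.506  -0.2158  0.086 ]]
320 [231, 318] [array([0.0638, 0.1008]), array([-0.1666,  0.1098])]
345 [230, 317, 320] [array([0.0642, 0.034 ]), array([-0.1665,  0.0443]), array([-0.1743,  0.0446])]
375 [229] [array([ 0.0641, -0.0464])]
405 [228, 314] [array([ 0.064 , -0.1271]), array([-0.1649, -0.1136])]
420 [227, 314] [array([ 0.0653, -0.1677]), array([-0.1664, -0.1532])]
sw1 [ 0.4316 -0.0584  0.052 ] [-0.1236  0.1286]
sw2 [ 0.4329 -0.0856  0.052 ] [-0.1241  0.1014]
sw3 [ 0.4334 -0.1141  0.052 ] [-0.1254  0.0729]
sw4 [ 0.4349 -0.1426  0.052 ] [-0.1258  0.0444]
hub [ 0.4536 -0.2825  0.06  ] [-0.1162 -0.0964]
tick [ 0.4947 -0.3006  0.042 ] [-0.0764 -0.1172]
```

```bash
python3 -m jog '[[0.8,15,-1,40,0],[0.8,30,-1.5,80,0],[0.8,30,-1.5,120,0],[0.8,30,-1.5,139,0],[0.8,30,-1.5,139,0],[0.4,30,-1.5,139,0],[0.2,30,-1.5,139,0],[0.2,30,-1.5,139,0],[0.2,30,-1.5,139,0],[0.2,30,-1.5,139,0],[0.2,30,-1.5,110,0],[0.2,30,-1.5,100,0],[0.2,30,-1.5,100,0]]' 35
python3 -c "
from h import *
grab('wrist','w12');s=ctrl.sense();print(s['tool_pos'],s['grip_width'],s['force'])"
```

```text
time: 24.52
tool_pos: [0.5061, -0.2175, 0.0978]
tcp_rot: [180.0, -0.1, 0.0]
force: [-0.5, -0.2, -1.2]
grip_width: 0.0442
[ 0.50554937 -0.21718174  0.09702999] 0.044435905726985844 [ 0.48832963 -0.04935598 -1.3587984 ]
```

```bash
python3 -m jog '[[0.2,30,0.5,0,0],[0.2,60,1,0,0],[0.2,60,1,0,0],[0.2,60,1,30,0],[0.2,60,1,39,0],[0.2,60,1,39,0],[0.5,60,1,39,0],[0.8,60,1,39,0],[0.8,60,1,39,0],[0.8,60,1,10,0],[0.8,60,1,-50,0],[0.4,20,1,-100,0],[0,-30,0,-100,0],[0,-30,0,-100,0],[0,-30,0,-100,0]]'
python3 - <<'E'
from h import *
np.set_printoptions(precision=4,suppress=True)
W=grab('wrist','w13');t=grab('top','t13');sc=grab('scene','s13');s=ctrl.sense();print(s['tool_pos'],s['grip_width'],s['force'])
E
```

```text
time: 26.45
tool_pos: [0.4762, -0.2173, 0.1973]
tcp_rot: [-180.0, -0.0, 0.0]
force: [1.3, -0.6, -0.2]
grip_width: 0.0001
[ 0.477  -0.2172  0.1969] 7.620947733839613e-05 [-0.6979 -0.078  -0.4258]
```

```bash
cat > cups.py <<'E'
from h import *
np.set_printoptions(precision=4,suppress=True)
W=grab('wrist');
P=np.array([[.5555,-.059,.086],[.5608,-.1386,.086],[.566,-.2185,.086],[.5712,-.2985,.086]])
e=proj(W,P);r=np.linalg.norm(proj(W,P+[.023,0,0])-e,axis=1)
g=cv2.cvtColor(W['color'],cv2.COLOR_RGB2GRAY)
for i in range(4):
    x,y=e[i].astype(int);R=int(r[i]*2)
    if not(0<=x<640 and 0<=y<480): continue
    x0,y0=max(x-R,0),max(y-R,0);c=g[y0:y+R,x0:x+R];c=cv2.resize(c,None,fx=3,fy=3,interpolation=3)
    h=cv2.HoughCircles(c,cv2.HOUGH_GRADIENT,1,30,param1=120,param2=22,minRadius=int(2.75*r[i]),maxRadius=int(3.2*r[i]))
    if h is None: print(i+1,'none');continue
    for k in h[0][:2]: print(i+1,e[i],r[i],k/3,on(W,[(x0+k[0]/3,y0+k[1]/3)],.086)[0]-P[i])
E
python3 cups.py
```

```text
1 [442.9516  10.312 ] 34.410652275513435 [68.1667 12.5    33.5   ] [-0.0004 -0.0013  0.    ]
1 [442.9516  10.312 ] 34.410652275513435 [42.8333 42.8333 35.7333] [-0.0161 -0.0197  0.    ]
2 [440.651  135.3963] 31.69448300052286 [61.5    61.8333 29.4333] [-0.0016  0.0011  0.    ]
2 [440.651  135.3963] 31.69448300052286 [39.5    72.5    32.3667] [-0.017  -0.0064  0.    ]
3 [437.9015 242.4112] 29.207200562983424 [53.1667 58.5    27.5   ] [-0.0045 -0.0001  0.    ]
3 [437.9015 242.4112] 29.207200562983424 [32.8333 45.5    30.0667] [-0.0212  0.0103  0.    ]
4 [435.1136 333.5062] 26.97482507345737 [44.1667 24.5    26.6333] [-0.0099  0.0269  0.    ]
```

The strongest fits put all three cups within 5 mm of their places. Next is the sw2 near block.

```bash
python3 -m jog '[[0,-25,-50,0,0],[0,-50,-100,0,0],[0,-58,-128,0,0],[0,-58,-128,40,0],[0,-58,-128,90,0],[0,-58,-128,122,0],[0,-58,-128,128,0],[0,-58,-128,132,0],[0,-58,-128,134,0],[0,-58,-128,136,0],[0,-58,-128,138,0],[0,-58,-128,139,0],[0,-58,-128,140,0],[0,-58,-128,141,0],[0,-58,-128,141,0]]'
python3 -c "
from h import *
s=ctrl.sense();print(s['tool_pos'],s['force'])"
```

```text
time: 28.52
tool_pos: [0.4172, -0.0893, 0.0566]
tcp_rot: [-180.0, 0.1, -0.0]
force: [-4.9, -0.4, 8.8]
grip_width: 0.0
[ 0.41719293 -0.08929363  0.05659601] [-4.8864801  -0.42213763  8.84436286]
```

```bash
python3 -m jog '[[0,0,0,0.7,0],[0,0,0,0.7,0],[0,0,0,-10,0],[0,0,0,-20,0],[0,-1,-28,-20,0],[0,-1,-28,-20,0],[0,-1,-28,-20,0],[0,-1,-28,-12,0],[0,-1,-28,-7,0],[0,-1,-28,-4,0],[0,-1,-28,-2,0],[0,-1,-28,-1,0],[0,-1,-28,0,0],[0,-1,-28,0.5,0],[0,-1,-28,0.5,0]]'
python3 -c "
from h import *
s=ctrl.sense();print(s['tool_pos'],s['force'])"
```

```text
time: 30.4
tool_pos: [0.4165, -0.0614, 0.0565]
tcp_rot: [-180.0, 0.0, -0.0]
force: [-4.6, -1.0, 11.9]
grip_width: 0.0
[ 0.41645815 -0.06135658  0.05649012] [-4.62243528 -0.96640598 11.89327244]
```

```bash
python3 -m jog '[[0,0,0,-10,0],[0,0,0,-25,0],[0,2,30,-25,0],[0,3,56,-25,0],[0,3,56,-25,0],[0,3,56,-15,0],[0,3,56,-8,0],[0,3,56,-5,0],[0,3,56,-3,0],[0,3,56,-2,0],[0,3,56,-1,0],[0,3,56,0,0],[0,3,56,0,0]]'
python3 -m jog '[[0,0,0,-10,0],[0,0,0,-25,0],[0,20,15,-25,0],[0,35,25.5,-25,0],[0,35,25.5,-25,0],[0,35,25.5,-15,0],[0,35,25.5,-8,0],[0,35,25.5,-5,0],[0,35,25.5,-3,0],[0,35,25.5,-2,0],[0,35,25.5,-1,0],[0,35,25.5,0,0],[0,35,25.5,0,0]]'
```

```text
time: 32.02
tool_pos: [0.4199, -0.1174, 0.0566]
tcp_rot: [-180.0, -0.0, -0.0]
force: [-1.3, 0.0, 7.7]
grip_width: -0.0
time: 33.65
tool_pos: [0.455, -0.143, 0.0567]
tcp_rot: [-180.0, -0.1, -0.0]
force: [-1.3, 0.8, 7.2]
grip_width: 0.0001
```

```bash
python3 -m jog '[[0,0,0,-20,0],[0,0,0,-70,0],[0,0,0,-120,0],[0,21,40,-140,0],[0,21,87,-140,0],[0,21,87,-140,0],[0,21,87,-140,0],[0,21,87,-140,0]]'
python3 - <<'E'
from h import *
import pickle
np.set_printoptions(precision=4,suppress=True)
f=grab('wrist','w14');pickle.dump(f,open('f14.pkl','wb'));print(ctrl.sense()['tool_pos'])
E
python3 -m jog '[[0,15,50,0,0],[0,40,105,0,0],[0,40,105,0,0],[0,40,105,0,0],[0,40,105,0,0]]'
python3 - <<'E'
from h import *
import pickle
f=grab('wrist','w15');pickle.dump(f,open('f15.pkl','wb'));print(ctrl.sense()['tool_pos'])
e=proj(f,[[.4536,-.2845,.07]])[0].astype(int);print('exp',e)
a=pickle.load(open('f14.pkl','rb'))['color'][:,:,::-1];b=f['color'][:,:,::-1]
e14=proj(pickle.load(open('f14.pkl','rb')),[[.4536,-.2845,.07]])[0].astype(int);print(e14)
def crop(im,c,h,s):
    x0,y0=max(c[0]-h,0),max(c[1]-h,0);print('org',x0,y0);return cv2.resize(im[y0:y0+2*h,x0:x0+2*h],(s,s),interpolation=3)
o=np.zeros((600,800,3),np.uint8)
o[:400,:400]=crop(a,e14,50,400);o[:400,400:]=crop(b,e,50,400)
k=a[0:200,200:400];o[400:600,:200]=k
t=grab('top');o[400:600,400:800]=cv2.resize(t['color'][225:325,285:485][:,:,::-1],(400,200),interpolation=3)
s=grab('scene');o[400:600,200:400]=cv2.resize(s['color'][170:270,230:330][:,:,::-1],(200,200),interpolation=3)
cv2.imwrite('pics/c15.png',o)
E
```

```text
time: 34.65
tool_pos: [0.4759, -0.2281, 0.1954]
tcp_rot: [-179.9, 0.0, 0.1]
force: [0.1, -0.1, -0.2]
grip_width: -0.0003
[ 0.4759 -0.2283  0.1955]
time: 35.33
tool_pos: [0.516, -0.3327, 0.1957]
tcp_rot: [-179.9, 0.0, 0.1]
force: [-0.2, 0.1, -0.5]
grip_width: 0.0001
[ 0.51606582 -0.33294671  0.1959138 ]
exp [244 176]
[298 299]
org 248 249
org 194 126
```

View pics/c15.png

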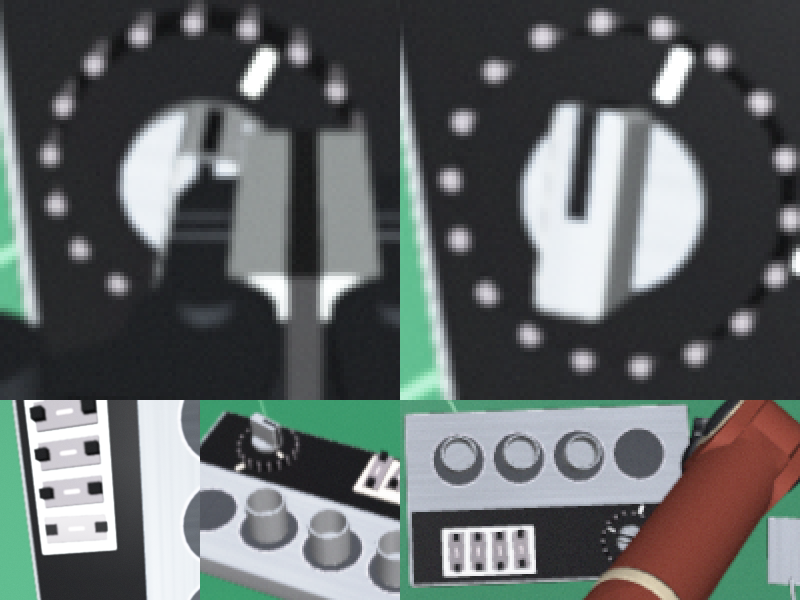

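Three cups are on places 1–3. sw1–3 look alike and sw4 is the opposite. The knob bar is nearly along image-up: its line runs from the centre (578,218) to the pointer end (572,105) in the right-hand crop, and the target tick is at (797,262).

```bash
cat > knob.py <<'E'
from h import *
import pickle
np.set_printoptions(precision=4,suppress=True)
f=pickle.load(open('f15.pkl','rb')); cv=lambda p:(194+(p[0]-400)/4-.4,126+p[1]/4-.4)
ax=on(f,[cv((578,218)),cv((571,105))],.09);print('axis,end',ax,np.linalg.norm(ax[1]-ax[0]))
e=on(f,[cv((625,110)),cv((604,320))],.09);d=e[0]-e[1];print('edge dir',np.degrees(np.arctan2(d[0],d[1])),np.linalg.norm(d),e)
ring=[(600,20),(542,37),(494,71),(463,122),(450,179),(459,239),(486,294),(529,336),(582,361),(640,368),(695,354),(742,322),(774,275),(791,217),(785,158),(760,101),(717,57),(662,28)]
R=on(f,[cv(p) for p in ring],.042)[:,:2]
A=np.c_[2*R,np.ones(len(R))];s=np.linalg.lstsq(A,(R**2).sum(1),rcond=None)[0];c=s[:2];print('ring centre',c,np.sqrt(s[2]+c@c))
tk=on(f,[cv((799,262))],.042)[0][:2]-c
print('tick dir cw from +y',np.degrees(np.arctan2(*tk)),np.linalg.norm(tk))
# dark line pixels on bar
g=cv2.cvtColor(f['color'],cv2.COLOR_RGB2GRAY)[150:183,230:247];print((g))
print(ctrl.sense()['qpos'])
E
python3 knob.py
```

```text
axis,end [[ 0.4533 -0.2856  0.09  ]
 [ 0.4533 -0.2657  0.09  ]] 0.01991396487064967
edge dir 8.917792490925159 0.03820697431040997 [[ 0.4629 -0.2666  0.09  ]
 [ 0.457  -0.3043  0.09  ]]
ring centre [ 0.4507 -0.2859] 0.036949633827927306
tick dir cw from +y 109.20955207620068 0.040640211819788066
[[ 41  41  40  44  43  48  51  50  50  44  42  42  41  40  40  42  39]
 [ 43  40  46  61  81  92  94  91  77  61  49  42  42  37  36  33  33]
 [ 41  41  68 114 153 172 174 161 123  82  55  49  46  45  53  55  51]
 [ 41  50 102 169 217 231 227 207 153  90  56  57  56  79 113 128 124]
 [ 42  67 132 201 234 239 237 216 153  82  49  49  63 117 181 206 209]
 [ 44  82 155 215 236 238 235 212 148  77  43  41  63 141 218 240 243]
 [ 48 100 176 225 236 239 235 206 140  72  41  41  73 156 228 244 246]
 [ 53 117 197 233 238 238 234 196 123  60  41  45  87 172 234 244 244]
 [ 68 138 211 236 238 239 233 187 108  53  40  48 104 188 236 244 245]
 [107 167 223 238 239 237 231 184 105  51  39  49 119 204 239 244 245]
 [159 200 230 237 238 238 232 182 101  48  38  55 132 218 242 245 244]
 [208 221 230 235 237 
[... 905 characters left out ...]
4 234 236 238 234 202 134  65  39  44  90 175 234 243 244 244 242]
 [236 235 237 237 233 193 119  58  40  46 104 190 236 245 244 244 242]
 [237 237 238 237 233 183 106  48  38  48 110 195 237 243 244 244 240]
 [237 238 238 237 230 180  99  46  37  49 119 208 239 244 244 244 240]
 [233 236 237 238 229 177  96  45  36  52 132 220 241 245 244 244 238]
 [230 235 237 237 231 179 107  68  54  66 142 224 243 245 244 243 237]
 [230 234 237 238 232 200 158 132 115 117 168 228 243 244 244 243 234]
 [230 235 237 238 235 228 216 205 196 194 211 236 243 244 244 242 232]
 [231 235 237 237 238 238 237 238 237 237 239 241 245 244 244 241 227]]
[ 21.3661  34.6178  15.8001  90.8137 -10.783   56.0761  40.6456]
```

```bash
python3 -m jog '[[0.5,-30,-24,0,0.07],[0.5,-62.5,-47,0,0.14],[0.5,-62.5,-47,0,0.14],[0.5,-62.5,-47,50,0.14],[0.5,-62.5,-47,86,0.14],[0.5,-62.5,-47,110,0.14],[0.5,-62.5,-47,125,0.14],[0.5,-62.5,-47,131,0.14],[0.5,-62.5,-47,131,0.14],[0.5,-62.5,-47,131,0.14]]' 20
python3 -c "
from h import *
s=ctrl.sense();print(s['tool_pos'],s['force'],s['wrist_torque'],s['grip_width'],s['qpos'][6])"
```

```text
time: 36.72
tool_pos: [0.454, -0.2884, 0.0657]
tcp_rot: [180.0, -0.1, -8.0]
force: [0.2, -0.1, 0.1]
grip_width: 0.0426
[ 0.4539529  -0.28835212  0.06569084] [ 0.17623648 -0.05078319  0.06624358] [-0.03010782  0.03828129 -0.02532822] 0.04255640180081848 37.78787392793596
```

```bash
python3 -m jog '[[0.35,0,-2,0,0],[0.2,0,-2,0,0],[0.1,0,-2,0,0],[0.05,0,-2,0,0],[0.05,0,-2,0,0],[0.05,0,-2,0,0],[0.05,0,-2,0,0]]' 20
python3 -c "
from h import *
s=ctrl.sense();print(s['tool_pos'],s['force'],s['wrist_torque'],s['grip_width'],s['qpos'][6])"
```

```text
time: 37.6
tool_pos: [0.4535, -0.2858, 0.0652]
tcp_rot: [-180.0, 0.0, -8.0]
force: [-1.7, 1.7, 5.2]
grip_width: 0.0126
[ 0.45350692 -0.28579961  0.06519385] [-1.69070234  1.70041909  5.21668059] [0.31789288 0.33146542 0.01913498] 0.012605398168673258 37.633804984387595
```

```bash
python3 -m jog '[[0.05,0,0,-1,0.05],[0.05,0,0,-1,0.12],[0.05,0,0,-1,0.22],[0.05,0,0,-1,0.32],[0.05,0,0,-1,0.42],[0.05,0,0,-1,0.5],[0.05,0,0,-1,0.5]]'
python3 -c "
from h import *
s=ctrl.sense();print(s['tool_pos'],s['force'],s['wrist_torque'],s['grip_width'],s['qpos'][6])"
```

```text
time: 38.48
tool_pos: [0.4538, -0.2859, 0.0653]
tcp_rot: [180.0, -0.0, -36.7]
force: [0.3, -0.5, -3.6]
grip_width: 0.0124
[ 0.45378256 -0.28591528  0.06528722] [ 0.30344026 -0.46130135 -3.61624713] [-0.13586941 -0.22173278 -0.03913184] 0.01236922148070349 17.616947718691293
```

```bash
python3 -m jog '[[0.05,0,0,0,0.08],[0.05,0,0,0,0.18],[0.05,0,0,0,0.28],[0.05,0,0,0,0.38],[0.05,0,0,0,0.48],[0.05,0,0,0,0.58],[0.05,0,0,0,0.68],[0.05,0,0,0,0.78],[0.05,0,0,0,0.88],[0.05,0,0,0,0.98],[0.05,0,0,0,1.08],[0.05,0,0,0,1.18],[0.05,0,0,0,1.26],[0.05,0,0,0,1.295],[0.05,0,0,0,1.295],[0.05,0,0,0,1.295]]'
python3 -c "
from h import *
s=ctrl.sense();print(s['tool_pos'],s['tcp_rot'],s['force'],s['wrist_torque'],s['grip_width'],s['qpos'][6])"
```

```text
time: 40.48
tool_pos: [0.4539, -0.2866, 0.0654]
tcp_rot: [-179.9, -0.1, -110.8]
force: [2.0, -5.9, -11.6]
grip_width: 0.0125
[ 0.45391219 -0.28664881  0.0653698 ] [-1.79947309e+02 -9.92647693e-02 -1.10834529e+02] [  1.95069632  -5.88857862 -11.603468  ] [-1.06024828 -0.63387772 -0.03485615] 0.012491216314404682 -37.07430211840938
```

Release, lift, and return to the earlier viewing pose (spin back) for a numeric check of the knob line, the timer, the cups and the switches.

```bash
python3 -m jog '[[0.2,0,0,0,0],[0.5,0,0,0,0],[0.5,0,0,0,0],[0.5,0,0,-20,0],[0.5,0,0,-60,0],[0.5,0,0,-110,0],[0.3,0,0,-132,0],[0.1,0,0,-132,-0.2],[0,0,0,-132,-0.4],[0,0,0,-132,-0.6],[0,0,0,-132,-0.8],[0,0,0,-132,-1.0],[0,0,0,-132,-1.2],[0,0,0,-132,-1.4],[0,0,0,-132,-1.6],[0,0,0,-132,-1.8],[0,0,0,-132,-1.934],[0,0,0,-132,-1.934],[0,0,0,-132,-1.934]]'
python3 -m jog '[[0,30,23,0,0],[0,62,46,0,0],[0,62,46,0,0],[0,62,46,0,0],[0,62,46,0,0]]'
python3 - <<'E'
from h import *
import pickle
np.set_printoptions(precision=4,suppress=True)
f=grab('wrist','w16');pickle.dump(f,open('f16.pkl','wb'));a=pickle.load(open('f15.pkl','rb'))
# bar-top: sample grey on circles r=10..17mm around axis at z=.09
for n,F in (('before',a),('after',f)):
    c=np.array([.4531,-.2853]);g=cv2.cvtColor(F['color'],cv2.COLOR_RGB2GRAY).astype(np.float32)
    th=np.radians(np.arange(0,360,5));v=[]
    for t in th:
        r=np.linspace(.004,.016,10);P=np.c_[c[0]+r*np.sin(t),c[1]+r*np.cos(t),np.full(10,.09)]
        q=proj(F,P).astype(np.float32);v.append(cv2.remap(g,q[:,0],q[:,1],1).mean())
    v=np.array(v);i=np.argsort(v)[:5];print(n,'darkest deg cw from world +y',np.degrees(th[i]).round(),v[i].round())
    # timer white pointer & ring: bright pixels r 24-35 mm at z .054
    m=[]
    for t in np.radians(np.arange(-20,60,2)):
        r=np.linspace(.026,.033,8);P=np.c_[.4515+r*np.sin(t),-.2857+r*np.cos(t),np.full(8,.054)]
        q=proj(F,P).astype(np.float32);m.append(cv2.remap(g,q[:,0],q[:,1],1).mean())
    m=np.array(m);w=np.clip(m-90,0,None);print('timer pointer deg',(np.arange(-20,60,2)*w).sum()/w.sum())
E
python3 cups.py
```

```text
time: 42.85
tool_pos: [0.4531, -0.2859, 0.1981]
tcp_rot: [-180.0, 0.0, -0.1]
force: [0.5, -0.2, 0.5]
grip_width: -0.0003
time: 43.48
tool_pos: [0.5147, -0.3313, 0.1979]
tcp_rot: [-180.0, 0.1, -0.1]
force: [0.4, -0.7, -0.1]
grip_width: 0.0001
before darkest deg cw from world +y [ 10.   5.  15. 255. 260.] [ 40.  64.  75. 129. 129.]
timer pointer deg 28.303408870645427
after darkest deg cw from world +y [110. 105. 115. 245. 250.] [ 42.  73.  79. 132. 134.]
timer pointer deg 28.294797003426634
3 [397.4864  83.7757] 32.91356354802615 [60.5    67.1667 32.6   ] [-0.0034 -0.0009  0.    ]
3 [397.4864  83.7757] 32.91356354802615 [46.5 81.5 34.8] [-0.0128 -0.0103  0.    ]
4 none
```

```bash
python3 -m jog '[[0,-20,-50,0,0],[0,-38,-114,0,0],[0,-38,-114,0,0],[0,-38,-114,0,0],[0,-38,-114,0,0],[0,-38,-114,0,0]]'
python3 cups.py
python3 - <<'E'
from h import *
np.set_printoptions(precision=4,suppress=True)
# block tops: triangulate dark block centroids from wrist vs top is coarse; measure apparent near/far block spacing about pivot
f=grab('wrist');o=np.array([.5633,-.1787]);x=np.array([.9979,.0652]);y=np.array([-.0652,.9979])
g=cv2.cvtColor(f['color'],cv2.COLOR_RGB2GRAY)
for n,yy in zip('1234',(.127,.099,.071,.043)):
    r=[]
    for xx in(-.143,-.103):
        p=o+xx*x+yy*y;q=proj(f,[[*p,.06]])[0];x0,y0=int(q[0])-11,int(q[1])-11
        m=(g[max(y0,0):y0+22,x0:x0+22]<60);r.append((m[:,2:-2].sum(),*(np.argwhere(m).mean(0)-11 if m.any() else (0,0))))
    print('sw'+n,[tuple(np.round(k,1)) for k in r])
s=ctrl.sense();print(s['time'],s['force'])
E
```

```text
time: 44.32
tool_pos: [0.4777, -0.2194, 0.1978]
tcp_rot: [179.9, -0.0, -0.2]
force: [-0.0, 1.4, -0.7]
grip_width: -0.0002
1 [440.7715   6.1973] 34.41338822259286 [68.1667  8.5    33.5   ] [-0.0003 -0.0014 -0.    ]
2 [439.1326 131.4917] 31.695875382152593 [60.5    62.1667 29.4333] [-0.002   0.0009 -0.    ]
2 [439.1326 131.4917] 31.695875382152593 [44.5    56.5    33.4667] [-0.0138  0.0048 -0.    ]
3 [436.9514 238.7042] 29.206445811206006 [53.1667 59.5    27.5   ] [-0.0045 -0.0006 -0.    ]
3 [436.9514 238.7042] 29.206445811206006 [37.5    38.8333 29.3333] [-0.0179  0.0159 -0.    ]
4 [434.6496 329.9736] 26.971974266746972 [43.1667 26.5    27.7333] [-0.011   0.0255 -0.    ]
4 [434.6496 329.9736] 26.971974266746972 [30.1667 29.5    27.3667] [-0.0215  0.0229 -0.    ]
sw1 [(np.float64(162.0), np.float64(3.8), np.float64(1.2)), (np.float64(177.0), np.float64(0.0), np.float64(-2.8))]
sw2 [(np.float64(138.0), np.float64(2.5), np.float64(0.8)), (np.float64(148.0), np.float64(0.0), np.float64(-3.2))]
sw3 [(np.float64(111.0), np.float64(0.4), np.float64(0.5)), (np.float64(123.0), np.float64(-0.5), np.float64(-2.9))]
sw4 [(np.float64(35.0), np.float64(0.7), np.float64(-0.2)), (np.float64(44.0), np.float64(0.0), np.float64(0.1))]
44.425 [-0.8475 -0.1421 -1.7596]
```

```bash
python3 -c "
from h import *
print(ctrl.finish_job())"
```

```text
the job is handed in; nothing more can be done
None
```

I handed the job in at about 44 s of robot time, and my last checks showed nothing failing; no verdict is reported.

- **Tumblers:** There were three, and they stand on places 1, 2 and 3. The one on place 3 was knocked about 60 mm aside partway through, so I picked it up and set it back. The last wrist image puts all three within about 5 mm of their place centres.
- **Switches:** I pressed sw1 and sw2 on. I also pressed sw3 (near block) and sw4 (far block), which looked set already. All four presses stopped at about 56.5 mm with 7–12 N, so they are at their stops. In the last image sw1–3 look alike and sw4 looks opposite.
- **Heat knob:** I turned it about 103° clockwise. The pointer line reads about 110° clockwise from the world +y axis, which is a heat value of about 1.98 rad (target 2.0).
- **Timer knob:** Its pointer reads 28.3° both before and after, so it did not move.

**Disagreements and gaps:**
- The wrist camera and the fixed cameras differed by 2–7 mm on some points, and the first two-view cup-rim heights came out about 5 mm below the stated size. Neither affected the grasps.
- The final checks were numeric only, because I had used all 16 picture views.
- I did not re-measure the tins, pot or other items on the counter at the end; the arm never touched them.

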